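Raise the telescoping mirror to its second stop and hold it up

ROBOT

A 6-joint arm with a two-finger parallel gripper is mounted at the origin on the work surface. World frame = base frame: x ahead of the robot, y to its left, z up, the work surface at z = 0. Lengths are in m, angles in degrees, forces in N, time in s.
With the tool pointing down it reaches from about 0.25 to 0.725 m from the base axis. Payload 9.7 kg.
Tool frame: the origin (TCP) lies on the centre line of the jaws, within the pads' length; the fingertips stand bot.nose_length ahead of it and the grasp point (between the pads) lies 11 mm behind it (bot.nose_length is the distance from the TCP to the fingertips, in m); z points along the fingers, y is the line along which they close (so a half turn about z gives the same grasp; the last joint's range is limited). The gripper opens to 85 mm and grips with 20 to 120 N. Pads are 22 mm wide; open, the fingers measure 114 mm over their backs; the gripper's body (76 mm by 85 mm) begins 54 mm behind the grasp point. The pads swing forward as they close: fully open they stand 13 mm farther back than shut.
Start: joints at [-75.974, 4.979, 10.078, 95.1, 0, 90], TCP at [0.133, -0.534, 0.239] pointing down, gripper open.
Joint ranges: [-179.16, 179.16], [-48.56, 103.87], [-65.8, 70.77], [-126.05, 130.52], [-82.76, 87.17], [-180, 180]. Speed limits (degrees/s): [127.2, 127.2, 147.25, 180, 180, 180].

INTERFACE

Orientations are given as [roll, pitch, yaw] about the fixed x, y, z axes, in that order (R = Rz(yaw) Ry(pitch) Rx(roll)).
In Python, from workcell import bot gives the robot as it stands. The module is installed in compiled form; this text tells all that it offers.
- The arm moves only by the shell command python3 -m inch 'ROWS' [OPENING] [FORCE]. ROWS is JSON, a list of rows, each a list of 4 numbers: the shift along the world's x, y, z in cm, then the turn about the world's z in degrees. A call has exactly 8 rows; each row is the pose to reach, as a shift and turn from the pose commanded when the call began; what a row does not reach only later rows make up. A row lasts 1/8 s, in which the tool goes at most 62.5 mm and 10.7 degrees, less where a joint would pass 70% of its speed; a pose out of reach is approached as far as the arm can. A call with a gripper value outside its range is refused whole. OPENING is the finger opening in cm, from 0 to 8.54, set as the call begins (- or left out, the last holds). The fingers move at their own pace and stop on an object; FORCE is the grip in N (left out, the last holds). Time passes only in rows, so rows that repeat a pose let the fingers close, or fill a call up. It gives the time, the measured TCP pose, the force, the opening and the grip force at its end, in the units of the state.
- bot.get_obs(): the state, without advancing time (a new reading comes with each control period).
- bot.camera(name): name is "scene" or "top" or "wrist"; returns a dict with "img" (400x640x3 uint8, red, green, blue), "fovy" (degrees; the focal length in pixels is half the picture's height over the tangent of half this angle, whatever the lens; pixels are square), "cx", "cy" (the principal point, pixels), "R" (3x3) and "t" (3): a world point X has camera coordinates R X + t; the wrist camera has in their place "mount" (4x4, takes a point from camera to tool coordinates, whose origin is the TCP and whose axes are the flange's). Camera axes: x right, y down, z forward; pixel columns grow to the right and rows downward; lengths in m; the calibration is good to about 2 mm. A picture is of the moment at which its call begins: read the wrist's pose just before it. There is no depth.
- bot.job_done(): hands the job in; it is judged then, once.
Trained networks look in a picture, given as the dict that the camera call returned (one of the last four; its "shot" number tells which), for a name from the list of things; names that differ only in an ending like _2 or _b are one class to them, and where a whole thing is asked for, a point or a joint stands for the part that bears it (a point fixed in the world has none). Each returns a list of dicts, best first, with "score" (0 to 1); they miss things now and then, are a little off and sometimes report something else, mostly with a low value. They report only what shows in the picture. A call takes as long as a camera call.
- bot.find_in(thing, picture): "point" ([column, row] in pixels, amid what is visible of it).
- bot.landmark_of(thing, picture): "point" ([column, row] in pixels: a listed point, or the origin of a listed thing).
The state is a dict: "time": time; "q": joint angles; "qd": joint speeds; "joint_efforts": joint torques, N m; "ee_pos": TCP position; "tcp_rot": TCP orientation; "wrist_force": force on the tool from outside, world axes, zero at the start; "torque": the same for the moment, N m; "opening": finger opening in m; "grasp_force": force on a finger pad.
Only numpy, scipy, OpenCV 4.12 (cv2) and the standard library are available. Lean on these libraries where they do the work, as an engineer would, in place of code of your own. Each camera call takes 0.05 s, during which the arm holds its last target. There are 200 camera calls.

TASK

Raise the little round mirror on the telescoping stand for me: squeeze the release button on the side of its grip block and, keeping it squeezed, pull the block straight up past the first stop until it comes up fully against the second stop. It sinks back by itself, so finish holding it there, fully extended with the button still squeezed in, and leave everything else on the tray where it is.

Things in the scene. Friction and masses are not known exactly. Their poses are not given: they have to be found in the camera images.
- stand: Telescoping mirror stand, fixed to the tray by its round black suction foot (100 mm across, 16 mm high). An upright steel tube, 22 mm in diameter, rises to 110 mm; two thinner tubes come straight up out of it. On the uppermost sit a grey grip block and a round mirror. Origin: centre of the foot's underside, on the tubes' axis; z up, mirror on the -x side, release button on the +y side.
- head_centre (a point): Middle of the grip block where it is grasped, 136 mm above the stand's origin when collapsed, 1 mm to +y of the axis; axes as the stand's. The block is 26 (x) by 30 (y) by 40 mm (z), its top 20 mm above this point. The round button (16 mm across) is mid-height on its +y face, standing 8 mm out, 2 mm when pressed: 38 mm along y, 32 mm once squeezed between that face and the plain opposite one.
- mirror_centre (a point): Centre of the upright round mirror, 100 mm across and 10 mm thick (thickness along x), joined to the block by a thin rod and moving up with it: 61 mm to -x and 32 mm below the block's middle; its top is 18 mm above the block's middle.
- release (a joint): Release button: 0 = out, 0.006 m = fully pressed in (towards -y of the block). It springs out; 2 N starts it, about 5.5 N presses it fully. Beyond about 0.004 m it frees the catch. While it is out and the stand is collapsed, the catch holds the block down, with about 1 mm of play. It moves up with the block.
- upper_stage (a joint): Upper tube, carrying block and mirror: 0 = collapsed, 0.060 m = out against the first stop. It comes out first, for a pull of some 3 to 5 N.
- lower_stage (a joint): Lower (middle) tube: 0 = collapsed, 0.060 m = out against the second stop. It follows once the first stop is met, for a pull of some 9 to 13 N, as its spring is stronger: a clear step in the pull at the first stop, a hard end at the second, when the block is 120 mm above where it began. Springs draw both tubes back in when the block is let go.
- dispenser: Frosted glass push dispenser with a steel pump head, 64 mm in diameter, 156 mm high, loose on the tray. Origin: centre of its underside. Not to be moved.
- glasses_case: Tortoiseshell round-bodied glasses case lying along its x, 136 mm long, 52 mm wide, 54 mm high, loose on the tray. Origin: centre of its underside. Not to be moved.
- dish: Small white ceramic dish, 84 mm across, 18 mm high, loose on the tray. Origin: centre of its underside. Not to be moved.
- hoop1: Silver hoop earring, 18 mm across, 3 mm thick, lying in the dish. Origin: centre of its underside. Not to be moved.
- hoop2: The other silver hoop earring, the same, lying in the dish. Not to be moved.
- hair_clip: Green hair clip, 78 mm long along its y, 26 mm wide, 28 mm high, loose on the tray. Origin: centre of its underside. Not to be moved.
- nail_file: Steel nail file, 132 mm long along its y, 13 mm wide, 5 mm thick, loose on the tray. Origin: centre of its underside. Not to be moved.

How it is judged (in metres and radians):
On the way, in this order (a step that is already met when the one before it is completed fails the run):
1. the release button is squeezed in by the fingers while the stand is still collapsed (value of joint release above 0.004 m and value of joint upper_stage below 0.006 m and contact force between the fingers and stand above 2 N), for 0.1 s.
2. the upper tube is out against the first stop (value of joint upper_stage above 0.055 m).
At the end, for the whole second after the job is handed in: Both tubes are fully out (upper more than 55 of 60 mm, lower more than 51 of 60 mm) and still (under 10 mm/s), the release button is still squeezed in (more than 4 of 6 mm) and the fingers hold the stand's block with more than 3 N, through the last second (value of joint upper_stage above 0.055 m and value of joint lower_stage above 0.051 m and value of joint release above 0.004 m and contact force between the fingers and stand above 3 N and velocity of joint lower_stage between -0.01 and 0.01 m/s); the arm keeps its last pose, push and grip.
It fails at once if something else on the tray (dispenser, glasses case, dish, either hoop, hair clip or nail file) is moved by more than 25 mm (distance of any of dispenser, glasses_case, dish, hoop1, hoop2, hair_clip, nail_file from where it was at the start of the episode above 0.025 m).
It also fails if it takes over 38 s, if anything falls off the work surface, if the arm or the gripper's body presses on something with over 40 N, if the wrist force passes 120 N, or if a joint passes its speed limit or range.

## Working session

There is one attempt and no reset: what is moved stays moved. The work goes in short steps, Python scripts to look and compute and a shell command to move; the robot and the scene stay as the last step left them, time stands still between calls to the robot, and variables do not carry over. Pictures are saved under pics/ and viewed, at most 10 in all, crops included, and the job is handed in when it is done.

```bash
mkdir -p pics; cat > h.py <<'E'
import numpy as np, cv2
from workcell import bot
def ray(c,p):
    f=c["img"].shape[0]/2/np.tan(np.radians(c["fovy"])/2)
    d=np.array([(p[0]-c["cx"])/f,(p[1]-c["cy"])/f,1.]); R=np.array(c["R"]);t=np.array(c["t"])
    d=R.T@d; return -R.T@t, d/np.linalg.norm(d)
def tri(rs):
    A=sum(np.eye(3)-np.outer(d,d) for o,d in rs); b=sum((np.eye(3)-np.outer(d,d))@o for o,d in rs)
    return np.linalg.solve(A,b)
def onz(r,z):
    o,d=r; return o+d*(z-o[2])/d[2]
E
python3 - <<'E'
from h import *
o=bot.get_obs();print(o["ee_pos"],o["tcp_rot"],o["opening"],bot.nose_length,o["time"])
S=bot.camera("scene");T=bot.camera("top")
cv2.imwrite("pics/s.png",S["img"][...,::-1]);cv2.imwrite("pics/t.png",T["img"][...,::-1])
np.set_printoptions(precision=4,suppress=True)
for n in ["stand","head_centre","mirror_centre","dispenser","glasses_case","dish","hair_clip","nail_file"]:
    r=[]
    for nm,c in(("S",S),("T",T)):
        L=bot.landmark_of(n,c)
        print(n,nm,[(np.round(l["point"],1),round(l["score"],2)) for l in L[:2]])
        if L: r.append(ray(c,L[0]["point"]))
    if len(r)==2: print("  ",tri(r))
    if n not in("head_centre","mirror_centre"): print("   z0",[onz(x,0) for x in r])
E
```

```text
[ 0.13324358 -0.53339792  0.2385658 ] [-1.79923291e+02  2.01690653e-04  1.40246938e+01] 0.0851643063963912 0.008 0.0
stand S [(array([308.7, 285.4]), 0.77)]
stand T [(array([249.3, 193.1]), 0.9), (array([343.9, 277. ]), 0.35)]
   [0.5707 0.1222 0.0017]
   z0 [array([0.5712, 0.1206, 0.    ]), array([0.57  , 0.1232, 0.    ])]
head_centre S [(array([314.9, 244.2]), 0.65)]
head_centre T [(array([235.5, 177.5]), 0.76)]
   [0.565  0.1253 0.1461]
mirror_centre S [(array([336.1, 230.4]), 0.93)]
mirror_centre T [(array([250.3, 220.7]), 0.78), (array([345.3, 277.8]), 0.45)]
   [0.5083 0.106  0.1153]
dispenser S [(array([240.5, 177.1]), 0.86)]
dispenser T [(array([412.5, 186.6]), 0.92)]
   [ 0.5734 -0.1573  0.0159]
   z0 [array([ 0.5697, -0.1704,  0.    ]), array([ 0.5761, -0.1605,  0.    ])]
glasses_case S [(array([277.2, 217.8]), 0.66), (array([376.8, 249.7]), 0.36)]
glasses_case T [(array([252.7, 223. ]), 0.2)]
   [0.546  0.0759 0.1411]
   z0 [array([ 0.5511, -0.0389,  0.    ]), array([0.5178, 0.1172, 0.    ])]
dish S [(array([335.5, 198.2]), 0.81)]
dish T [(array([338.6, 273. ]), 0.97)]
   [ 0.4271 -0.0247  0.0005]
   z0 [array([ 0.4238, -0.0222,  0.    ]), array([ 0.4302, -0.0274,  0.    ])]
hair_clip S [(array([374. , 246.7]), 0.92), (array([302.3, 151.3]), 0.54)]
hair_clip T [(array([245.5, 277.1]), 0.82)]
   [0.4287 0.1243 0.0217]
   z0 [array([0.4214, 0.1131, 0.    ]), array([0.4266, 0.1291, 0.    ])]
nail_file S []
nail_file T [(array([423.2, 275.2]), 0.57)]
   z0 [array([ 0.4236, -0.17  ,  0.    ])]
```

View pics/s.png

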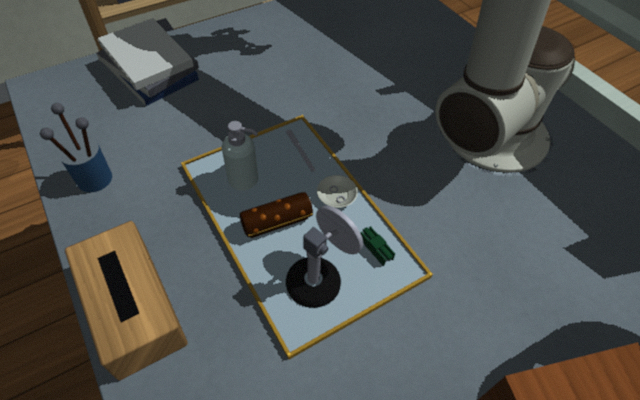

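View pics/t.png

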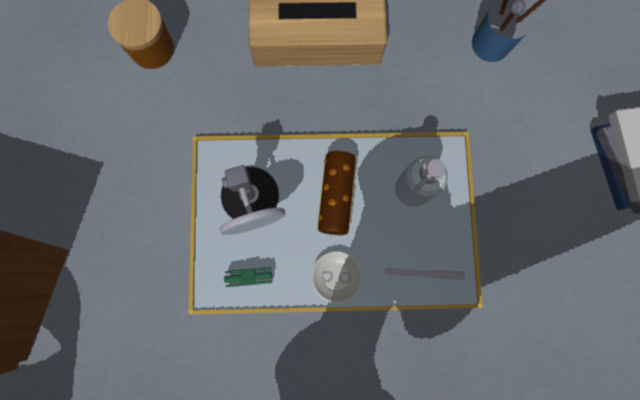

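```bash
python3 -m inch '[[2,3,0.5,0],[5,7,1,0],[8,12,2,0],[11,17,3,0],[14,21.5,4,0],[17.5,26.5,4,0],[21,31.5,4,0],[24,36,4,0]]' 8.5 20
python3 -m inch '[[3,4,0,0],[6,8,0,0],[9,13,0,0],[12,18,0,0],[15,22.5,0,0],[17.5,26.5,0,0],[19.5,29.5,0,0],[19.5,29.5,0,0]]'
cat > w.py <<'E'
from h import *
import sys
from scipy.spatial.transform import Rotation as Ro
np.set_printoptions(precision=4,suppress=True)
o=bot.get_obs();W=bot.camera("wrist");S=bot.camera("scene");T=bot.camera("top")
M=np.eye(4);M[:3,:3]=Ro.from_euler("xyz",o["tcp_rot"],degrees=True).as_matrix();M[:3,3]=o["ee_pos"]
C=np.linalg.inv(M@np.array(W["mount"]));W["R"]=C[:3,:3];W["t"]=C[:3,3]
print(o["time"],o["ee_pos"],o["tcp_rot"],o["wrist_force"],o["opening"],o["grasp_force"])
cv2.imwrite(f"pics/w{sys.argv[1]}.png",W["img"][...,::-1]);cv2.imwrite(f"pics/s{sys.argv[1]}.png",S["img"][...,::-1])
for n in ["stand","head_centre","mirror_centre","release"]:
    r=[]
    for nm,c in(("W",W),("S",S),("T",T)):
        L=(bot.find_in if n=="release" else bot.landmark_of)(n,c)
        if L: r.append(ray(c,L[0]["point"]));print(n,nm,np.round(L[0]["point"]),round(L[0]["score"],2), *( [onz(r[-1],.14)] if n=="head_centre" else []))
    if len(r)>1: print("  ",tri(r))
E
python3 w.py 1
```

```text
time: 1.9
ee_pos: [0.3741, -0.1717, 0.2795]
tcp_rot: [180.0, -0.0, 14.0]
wrist_force: [-0.2, -0.7, 0.2]
opening: 0.0853
grasp_force: 0.0
time: 2.9
ee_pos: [0.569, 0.1234, 0.278]
tcp_rot: [-180.0, 0.1, 14.2]
wrist_force: [-0.6, -0.4, 0.4]
opening: 0.0847
grasp_force: 0.0
2.9 [0.569  0.1234 0.278 ] [-179.9813    0.0891   14.1686] [-0.6241 -0.4014  0.4397] 0.08470844607015757 0.0
stand W [318. 177.] 0.73
stand S [311. 286.] 0.81
stand T [251. 198.] 0.66
   [ 0.5619  0.1209 -0.0066]
head_centre W [503. 218.] 0.52 [ 0.5912 -0.0596  0.14  ]
head_centre S [314. 246.] 0.89 [0.5652 0.1251 0.14  ]
head_centre T [240. 176.] 0.94 [0.5695 0.12   0.14  ]
   [0.5846 0.1041 0.2424]
mirror_centre W [322. 245.] 0.66
mirror_centre S [333. 230.] 0.79
mirror_centre T [250. 222.] 0.72
   [0.5087 0.104  0.1153]
release S [322. 249.] 0.37
```

View pics/w1.png

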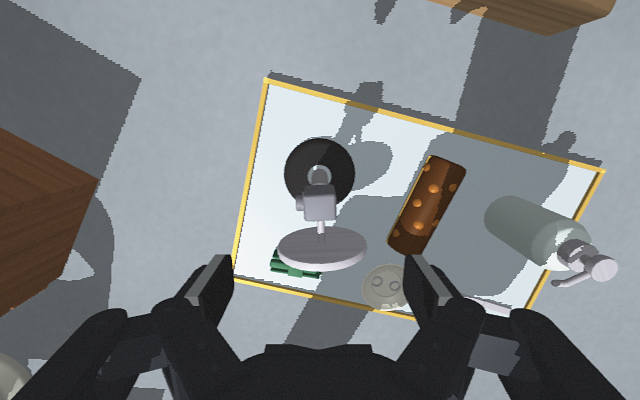

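```bash
python3 - <<'E'
import cv2
i=cv2.imread("pics/w1.png")[130:290,240:400];cv2.imwrite("pics/c1.png",cv2.resize(i,(640,640),interpolation=cv2.INTER_CUBIC))
E
```

```text
(no output)
```

View pics/c1.png

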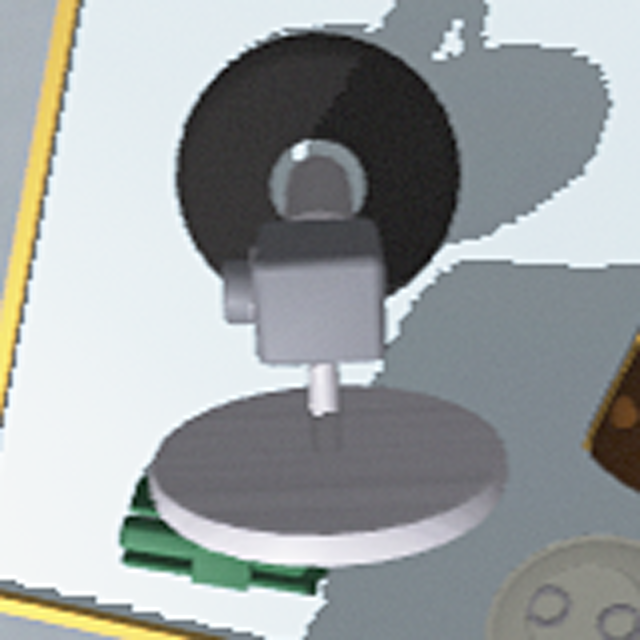

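```bash
python3 - <<'E'
from h import *
from scipy.spatial.transform import Rotation as Ro
np.set_printoptions(precision=4,suppress=True)
o=bot.get_obs();W=bot.camera("wrist")
M=np.eye(4);M[:3,:3]=Ro.from_euler("xyz",o["tcp_rot"],degrees=True).as_matrix();M[:3,3]=o["ee_pos"]
C=np.linalg.inv(M@np.array(W["mount"]));W["R"]=C[:3,:3];W["t"]=C[:3,3]
f=lambda x,y:ray(W,(240+x/4,130+y/4))
print("cam",f(0,0)[0])
for z in(.156,.162):
    P=np.array([onz(f(*p),z) for p in [(252,260),(386,260),(384,361),(259,363)]]);print(z,P[:,:2],P.mean(0))
    for e in (P[0]-P[3],P[1]-P[2],P[0]-P[1],P[3]-P[2]): print(np.linalg.norm(e),np.degrees(np.arctan2(e[1],e[0])))
print("foot",onz(f(318,166),.016))
# mirror edge ends, rod
print(onz(f(150,470),.108),onz(f(508,470),.108))
E
```

```text
cam [0.641  0.1395 0.4131]
0.156 [[0.5693 0.1354]
 [0.5767 0.1057]
 [0.5529 0.0998]
 [0.5454 0.1281]] [0.5611 0.1173 0.156 ]
0.02506340834293799 16.932438211551744
0.024534436043486284 14.00489848462644
0.03058147312653488 104.02224674411389
0.029305769266451544 104.99329522956607
0.162 [[0.571  0.1355]
 [0.5782 0.1065]
 [0.555  0.1007]
 [0.5476 0.1284]] [0.563  0.1178 0.162 ]
0.024478408671465144 16.93243821155169
0.02396178300169615 14.004898484626478
0.02986767748121036 104.02224674411384
0.028621749552988927 104.99329522956609
foot [0.5685 0.1188 0.016 ]
[0.4882 0.1488 0.108 ] [0.513  0.0493 0.108 ]
```

```bash
python3 -m inch '[[-0.2,-0.3,-1,1],[-0.3,-0.4,-4,1],[-0.3,-0.4,-7,1],[-0.3,-0.4,-10,1],[-0.3,-0.4,-12.5,1],[-0.3,-0.4,-14.5,1],[-0.3,-0.4,-15.1,1],[-0.3,-0.4,-15.1,1]]'
python3 w.py 2
```

```text
time: 4.7
ee_pos: [0.5651, 0.1173, 0.1281]
tcp_rot: [180.0, 0.0, 15.0]
wrist_force: [0.2, -0.2, 1.1]
opening: 0.0851
grasp_force: 0.0
4.7 [0.5651 0.1173 0.1281] [179.9999   0.0245  15.0433] [ 0.1585 -0.1665  1.1225] 0.08507282303215508 0.0
stand W [313. 202.] 0.73
stand S [312. 284.] 0.82
   [0.5624 0.1204 0.001 ]
head_centre W [310. 285.] 0.66 [0.5612 0.1202 0.14  ]
head_centre S [319. 244.] 0.88 [0.5566 0.1252 0.14  ]
   [0.5519 0.1181 0.1256]
mirror_centre W [315. 340.] 0.73
mirror_centre S [337. 231.] 0.61
   [0.5069 0.1041 0.1114]
release W [266. 280.] 0.93
release S [323. 252.] 0.4
   [0.5592 0.1409 0.1413]
```

View pics/w2.png

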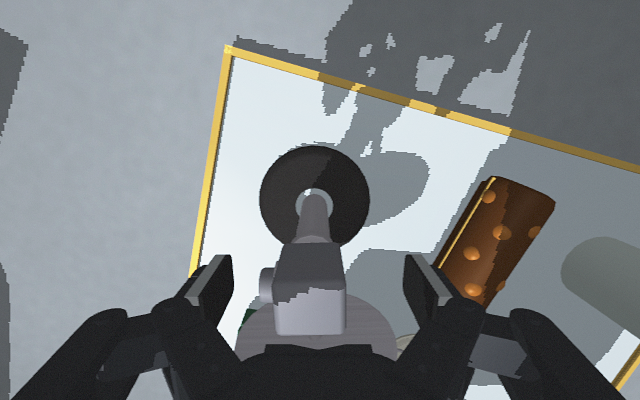

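```bash
python3 -m inch '[[-0.2,0.15,0,0],[-0.4,0.3,0,0],[-0.4,0.3,0,0],[-0.4,0.3,0,0],[-0.4,0.3,0,0],[-0.4,0.3,0,0],[-0.4,0.3,0,0],[-0.4,0.3,0,0]]' 2.5 30
python3 -m inch '[[0,0,0,0],[0,0,0,0],[0,0,0,0],[0,0,0,0],[0,0,0,0],[0,0,0,0],[0,0,0,0],[0,0,0,0]]' 2.5 45
```

```text
time: 6.45
ee_pos: [0.5613, 0.1206, 0.1287]
tcp_rot: [-180.0, -0.0, 15.0]
wrist_force: [-2.4, 2.3, 4.9]
opening: 0.0313
grasp_force: 31.9
time: 7.45
ee_pos: [0.5613, 0.1205, 0.1287]
tcp_rot: [-180.0, -0.0, 15.0]
wrist_force: [-2.0, 0.2, 6.1]
opening: 0.031
grasp_force: 46.7
```

```bash
python3 -m inch '[[0,0,0.4,0],[0,0,1,0],[0,0,1.8,0],[0,0,2.6,0],[0,0,3.4,0],[0,0,4.2,0],[0,0,5,0],[0,0,5,0]]'
python3 -m inch '[[0,0,0.4,0],[0,0,0.8,0],[0,0,1.2,0],[0,0,1.6,0],[0,0,2,0],[0,0,2.4,0],[0,0,2.4,0],[0,0,2.4,0]]'
```

```text
time: 8.45
ee_pos: [0.5613, 0.1204, 0.1791]
tcp_rot: [-180.0, -0.0, 15.0]
wrist_force: [-0.5, 1.4, -3.8]
opening: 0.0307
grasp_force: 46.0
time: 9.45
ee_pos: [0.5613, 0.1204, 0.2023]
tcp_rot: [-180.0, 0.0, 15.0]
wrist_force: [-0.3, 3.1, -8.6]
opening: 0.0311
grasp_force: 45.7
```

```bash
python3 -m inch '[[0,0,0.5,0],[0,0,1.1,0],[0,0,1.7,0],[0,0,2.3,0],[0,0,2.9,0],[0,0,3.5,0],[0,0,4,0],[0,0,4,0]]'
python3 -m inch '[[0,0,0.1,0],[0,0,0.2,0],[0,0,0.3,0],[0,0,0.4,0],[0,0,0.5,0],[0,0,0.5,0],[0,0,0.5,0],[0,0,0.5,0]]'
```

```text
time: 10.45
ee_pos: [0.5613, 0.1204, 0.2428]
tcp_rot: [180.0, -0.0, 15.0]
wrist_force: [-2.6, 1.3, -10.9]
opening: 0.0309
grasp_force: 45.6
time: 11.45
ee_pos: [0.5613, 0.1204, 0.2474]
tcp_rot: [-180.0, -0.0, 15.0]
wrist_force: [-1.6, 2.8, -9.3]
opening: 0.0312
grasp_force: 45.6
```

```bash
python3 -m inch '[[0,0,0.05,0],[0,0,0.1,0],[0,0,0.15,0],[0,0,0.15,0],[0,0,0.15,0],[0,0,0.15,0],[0,0,0.15,0],[0,0,0.15,0]]'
python3 -m inch '[[0,0,0.05,0],[0,0,0.1,0],[0,0,0.1,0],[0,0,0.1,0],[0,0,0.1,0],[0,0,0.1,0],[0,0,0.1,0],[0,0,0.1,0]]'; python3 w.py 3
```

```text
time: 12.45
ee_pos: [0.5613, 0.1204, 0.2488]
tcp_rot: [-180.0, 0.0, 15.0]
wrist_force: [-1.5, 2.8, -11.5]
opening: 0.0311
grasp_force: 45.6
time: 13.45
ee_pos: [0.5612, 0.1204, 0.2494]
tcp_rot: [-180.0, 0.0, 15.0]
wrist_force: [-1.0, 3.2, -21.9]
opening: 0.0311
grasp_force: 46.3
13.45 [0.5612 0.1204 0.2494] [-179.9904    0.0429   15.0245] [ -0.9633   3.2417 -21.8556] 0.031093913678799403 46.31177544593811
stand W [320. 173.] 0.81
stand S [313. 282.] 0.93
stand T [248. 194.] 0.78
   [0.5646 0.1219 0.0123]
head_centre W [319. 276.] 0.71 [0.4927 0.1008 0.14  ]
head_centre S [318. 196.] 0.73 [0.5091 0.0445 0.14  ]
   [0.5584 0.1189 0.2567]
mirror_centre S [341. 187.] 0.94
release S [237. 158.] 0.17
```

View pics/s3.png

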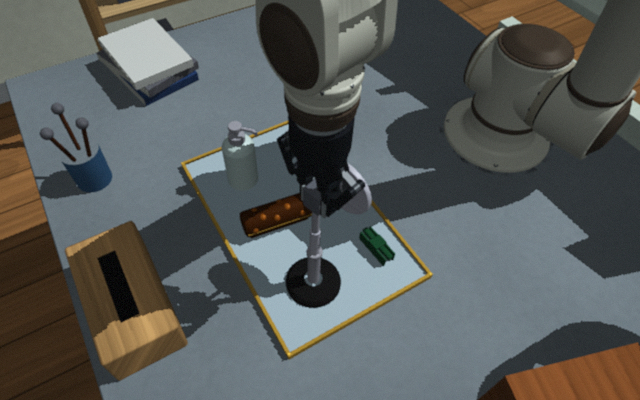

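The stand is fully extended: the force jumped to 22 N after 120.7 mm of lift. The picture shows all the tubes out at (315,245) and the block held at about (318,196), with the other items in place.

```bash
python3 -c "
from workcell import bot
o=bot.get_obs();print(o['wrist_force'],o['ee_pos'],o['opening']);print(bot.job_done())"
```

```text
[ -0.48231918   2.95952564 -25.47745312] [0.56120029 0.12040353 0.2494608 ] 0.030765916400466636
the job is handed in; nothing more can be done
None
```

I handed the job in with the arm holding the mirror stand fully extended against the second stop and the button squeezed in; no verdict came back, and nothing else on the tray was touched as far as the readings and pictures show.

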